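# Load the press-mould stack into the sliding nest of the jewellery press jig

### The arm

A 7-joint arm with a two-finger parallel gripper is mounted at the origin on the work surface. World frame = base frame: x ahead of the robot, y to its left, z up, the work surface at z = 0. Lengths are in m, angles in rad, forces in N, time in s.
With the tool pointing down it reaches from about 0.4 to 0.9 m from the base axis. Payload 5.5 kg.
Tool frame: the origin (TCP) lies midway between the tips of the shut fingers; the grasp point (between the pads) lies ctrl.grasp_offset behind it (ctrl.grasp_offset is the distance from the TCP to the grasp point, in m); z points along the fingers, y is the direction in which the jaws open and shut (so a half turn about z gives the same grasp; the last joint's range is limited). The gripper opens to 85 mm and grips with 20 to 120 N. Pads are 22 mm wide; open, the fingers measure 114 mm over their backs; the gripper's body (76 mm by 85 mm) begins 54 mm behind the grasp point. The pads swing forward as they close: fully open they stand 13 mm farther back than shut.
Start: joints at [-0.986, 0.501, -0.427, 1.55, 0.221, 1.138, -0.21], TCP at [0.206, 0.617, 0.231] pointing down, gripper open.
Joint ranges: [-2.88, 2.88], [-0.31, 2.03], [-1.54, 1.56], [0.2, 2.42], [-1.41, 4.55], [0.19, 2.02], [-2.57, 2.57]. Speed limits (rad/s): [2.57, 2.57, 3.14, 3.14, 3.14, 3.14, 3.14].

### API

Orientations are given as a unit quaternion [x, y, z, w].
In Python, from workcell import ctrl, cams, job_done gives the robot as it stands.
- The arm moves only by the shell command python3 -m creep 'ROWS'. ROWS is JSON, a list of rows, each an object with "linear": the shift along the world's x, y, z in m, a list of three; "twist": the turn about the world's z in rad; "claw": the closure in counts, from 0 (fully open) to 255 (shut). A call has 1 to 10 rows; each row is the pose to reach, as a shift and turn from the pose commanded when the call began; what a row does not reach only later rows make up. A row lasts 1/10 s, in which the tool goes at most 50 mm and 8.59 degrees, less where a joint would pass 70% of its speed; a pose out of reach is approached as far as the arm can. A call with a gripper value outside its range is refused whole. The fingers move at their own pace and stop on an object; the grip force is fixed at half the most. Time passes only in rows, so rows that repeat a pose let the fingers close. It gives the time, the measured TCP pose, the force and the opening at its end, in the units of the state.
- ctrl.get_obs(): the state, without advancing time (a new reading comes with each control period).
- cams.read_camera(name): name is "side" or "top" or "wrist"; returns a dict with "pixels" (480x640x3 uint8, red, green, blue), "range_z" (480x640 float32, m along the optical axis (not along the pixel's ray), 0 where there is no reading), "K" (3x3 intrinsics, pixels), "position" and "orientation" of the camera in the world. Camera axes: x right, y up, looking along -z (the intrinsics and any distortion apply to the point x, -y, -z); pixel columns grow to the right and rows downward; lengths in m; the calibration is good to about 2 mm. A picture is of the moment at which its call begins.
- job_done(): hands the job in, once; it reports no verdict.
Trained networks look in a picture, given as the dict that the camera call returned (one of the last four; its "shot" number tells which), for a name from the list of things; names that differ only in an ending like _2 or _b are one class to them, and where a whole thing is asked for, a point or a joint stands for the part that bears it (a point fixed in the world has none). Each returns a list of dicts, best first, with "score" (0 to 1); they miss things now and then, are a little off and sometimes report something else, mostly with a low value. They report only what shows in the picture. A call takes as long as a camera call. They do not tell look-alikes from the thing itself.
- cams.recognise(query, picture): "centre" ([x, y, z] in m, in the coordinates of the camera as it stood for that picture, good to about 4 mm: the middle of the surface that is visible of it).
- cams.spot_point(query, picture): "centre" ([x, y, z] in m, in the coordinates of the camera as it stood for that picture, good to about 4 mm: a listed point, or the origin of a listed thing).
The state is a dict: "time": time; "joints": joint angles; "joint_velocities": joint speeds; "effort": joint torques, N m; "ee_pos": TCP position; "tool_rot": TCP orientation; "contact_force": force on the tool from outside, world axes, zero at the start; "moment": the same for the moment, N m; "grip_width": finger opening in m.
Only numpy, scipy, OpenCV 4.12 (cv2) and the standard library are available. Lean on these libraries where they do the work, as an engineer would, in place of code of your own. Each camera call takes 0.05 s, during which the arm holds its last target.

### The job

Load the press jig: put the aluminium die, brass pattern up, flat on the floor of the blue pocket, then the orange spacer frame over it, then the wooden presser with its red knob up, in that order, each fully home, square and let go before the next. The nest with the pocket has been clamped anywhere along its rails and nobody measured where, so find it by touch or by eye. Lower each part all the way in rather than letting it drop, and leave the bottle, brush cup and paste jar alone.

Things in the scene. Friction and masses are not known exactly. Their poses are not given: they have to be found in the camera images.
- jig: Fixed press jig: pale plywood base 150 (x) x 250 (y) x 10 mm carrying a blue nest on rails along jig y. Origin: centre of the base's underside, on the green mat, whose top is 2 mm above the table; z up. The nest has a pocket, open at the top, for the parts. A black clamp knob stands out 20 mm from the nest's jig +x end, 40 mm above the origin.
- travel_mid (a point): Middle of the nest's travel, on the jig's axis, 10 mm above its origin (base top); axes as the jig. The nest is always at jig x = 0 and square to the jig, but clamped anywhere from jig y = -30 to +30 mm; this is NOT reported. It stays put under pushes below 60 N. Outside it is 133 (x) x 83 (y) mm: its side walls' outer faces are 41.5 mm either side of the pocket's centre in jig y.
- floor_level (a point): On the jig's axis at the height of the pocket's floor, 18 mm above the jig's origin. The pocket is 113 (jig x) x 63 mm (jig y): 1.5 mm play each side of a part. Both long sides are open in the middle (jig x -30 to +30 mm) from this floor up, so that fingers gripping a part across its width go down through the gaps.
- wall_top (a point): On the jig's axis at the height of the pocket walls' tops, 70 mm above the jig's origin. Walls are 10 mm thick; their inner top edges carry a white bevel, 5 mm wide and 6 mm deep, that guides a part in.
- die: Loose grey aluminium die block 110 (x) x 60 (y) x 30 (z) mm, about 0.5 kg, with a raised brass pattern 56 x 22 x 6 mm in the middle of its top (total height 36 mm). Origin: centre of the underside; z up; x along its length. Starts lying flat, pattern up. Grip it across its 60 mm width. Goes in first. The same after a half turn about z.
- spacer: Loose orange acrylic frame 110 (x) x 60 (y) x 14 (z) mm, about 0.09 kg, with a window 70 x 34 mm right through; the window goes around the die's brass pattern with 6 to 7 mm to spare. Origin: centre of the underside; z up; x along its length. Starts lying flat. Grip it across its 60 mm width. Goes in second, on the die. The same after a half turn about z.
- presser: Loose dark wooden plate 110 (x) x 60 (y) x 12 (z) mm with an upright red knob, 36 mm diameter and 32 mm tall, in the middle of its top (total height 44 mm), about 0.2 kg. Origin: centre of the underside; z up; x along its length. Starts lying flat, knob up. Grip it by the knob. Goes in last, on the spacer. The same after a half turn about z.
- bottle: Bystander: clear water bottle with blue cap, 66 mm diameter, 200 mm tall, standing. Origin: centre of its underside.
- brush_cup: Bystander: dark cup 80 mm diameter, 95 mm tall, with brushes standing out to 180 mm. Origin: centre of its underside.
- paste_jar: Bystander: small amber jar with white cap, 52 mm diameter, 45 mm tall. Origin: centre of its underside.
Mind the look-alikes: they are no part of the job. Several things have the shape of the die; the one meant has the colours described above.

How it is judged:
On the way, in this order (a step that is already met when the one before it is completed fails the run):
1. the die lies home in the pocket, square and let go (z of die in the frame of jig between 0.0155 and 0.0205 m and x of die in the frame of jig between -0.004 and 0.004 m and y of die in the frame of jig between -0.035 and 0.035 m and angle between die's own z axis and vertical below 0.03 rad and angle between the x axis of die and the x axis of jig, either way round below 0.06 rad and contact force between the fingers and die below 0.2 N and linear speed of die below 0.02 m/s), for 0.15 s.
2. the spacer lies home on the die, square and let go, the die still home (z of die in the frame of jig between 0.0155 and 0.0205 m and x of die in the frame of jig between -0.004 and 0.004 m and y of die in the frame of jig between -0.035 and 0.035 m and angle between each of die, spacer's own z axis and vertical below 0.03 rad and angle between the x axis of die and the x axis of jig, either way round below 0.06 rad and z of spacer in the frame of die between 0.0275 and 0.0325 m and horizontal distance between spacer and die below 0.005 m and angle between the x axis of spacer and the x axis of die, either way round below 0.06 rad and contact force between the fingers and spacer below 0.2 N and linear speed of spacer below 0.02 m/s), for 0.15 s.
3. the presser lies home on the spacer, square, the others still home (z of die in the frame of jig between 0.0155 and 0.0205 m and x of die in the frame of jig between -0.004 and 0.004 m and y of die in the frame of jig between -0.035 and 0.035 m and angle between each of die, spacer, presser's own z axis and vertical below 0.03 rad and angle between the x axis of die and the x axis of jig, either way round below 0.06 rad and z of spacer in the frame of die between 0.0275 and 0.0325 m and horizontal distance between each of spacer, presser and die below 0.005 m and angle between the x axis of each of spacer, presser and the x axis of die, either way round below 0.06 rad and z of presser in the frame of die between 0.0415 and 0.0465 m), for 0.15 s.
At the end, for the whole second after the job is handed in: Die home in the pocket (underside 18 mm above the jig's origin, +-2.5; jig |x| < 4 mm, |y| < 35 mm); spacer 30 and presser 44 mm above the die's underside, +-2.5, centred on it within 5 mm; all level within 0.03 rad, square within 0.06, let go and at rest (all of step 3 and contact force between the fingers and die below 0.2 N and linear speed of each of die, spacer, presser below 0.02 m/s and contact force between the fingers and spacer below 0.2 N and contact force between the fingers and presser below 0.2 N); the robot touches nothing.
It fails at once if the water bottle is moved more than 20 mm or tipped over (distance of bottle from where it was at the start of the episode above 0.02 m or angle between bottle's own z axis and vertical above 0.3 rad).
It fails at once if the brush cup is moved more than 20 mm or tipped over (distance of brush_cup from where it was at the start of the episode above 0.02 m or angle between brush_cup's own z axis and vertical above 0.3 rad).
It fails at once if the paste jar is moved more than 20 mm or tipped over (distance of paste_jar from where it was at the start of the episode above 0.02 m or angle between paste_jar's own z axis and vertical above 0.3 rad).
It fails at once if a part is dropped into the nest (faster than 0.45 m/s over the jig with its underside below the walls' tops) ((linear speed of die above 0.45 m/s and horizontal distance between die and jig below 0.06 m and z of die in the frame of jig below 0.066 m) or (linear speed of spacer above 0.45 m/s and horizontal distance between spacer and jig below 0.06 m and z of spacer in the frame of jig below 0.066 m) or (linear speed of presser above 0.45 m/s and horizontal distance between presser and jig below 0.06 m and z of presser in the frame of jig below 0.066 m)).
It also fails if it takes over 72 s, if anything falls off the work surface, if the arm or the gripper's body presses on something with over 40 N, if the wrist force passes 120 N, or if a joint passes its speed limit or range.

## Working session

There is one attempt and no reset: what is moved stays moved. The work goes in short steps, Python scripts to look and compute and a shell command to move; the robot and the scene stay as the last step left them, time stands still between calls to the robot, and variables do not carry over. Pictures are saved under pics/ and viewed, and the job is handed in when it is done.

```bash
ls; mkdir -p pics; cat > h.py <<'E'
import numpy as np, cv2
from workcell import ctrl, cams, job_done
from scipy.spatial.transform import Rotation as R
def shot(n,f):
    p=cams.read_camera(n); cv2.imwrite('pics/'+f,p['pixels'][:,:,::-1]); return p
def world(p,u,v,d):
    K=p['K']; x=(u-K[0,2])/K[0,0]*d; y=(v-K[1,2])/K[1,1]*d
    c=np.stack([x,-y,-d],-1); return c@R.from_quat(p['orientation']).as_matrix().T+p['position']
def cloud(p):
    v,u=np.mgrid[0:480,0:640]; return world(p,u,v,p['range_z'])
def towW(p,c): return R.from_quat(p['orientation']).apply(c)+p['position']
E
python3 - <<'E'
from h import *
print(ctrl.get_obs(),ctrl.grasp_offset)
for n in['top','side','wrist']:
    p=shot(n,n+'1.png'); print(n,p['position'],p['orientation'],p['K'],[k for k in p])
    np.savez('pics/'+n+'1.npz',**{k:p[k] for k in('pixels','range_z','K','position','orientation')})
    for q in['jig','die','spacer','presser','travel_mid','bottle','brush_cup','paste_jar']:
        print(q,[(np.round(towW(p,np.array(r['centre'])),3).tolist(),round(r['score'],2)) for r in cams.spot_point(q,p)][:4])
E
```

```text
pics
{'time': 0.0, 'joints': array([-0.98580616,  0.5018643 , -0.42677206,  1.55144084,  0.22082446,
        1.13827244, -0.21029139]), 'joint_velocities': array([-0.00206222,  0.0001053 , -0.00069046, -0.0006629 , -0.00046702,
        0.0006713 ,  0.00035253]), 'effort': array([-4.58550730e-04, -5.69538188e+01, -5.81642255e+00, -2.80929422e+01,
        1.05780072e-02,  1.20413207e-02,  1.58367772e-06]), 'ee_pos': array([0.20541614, 0.61597189, 0.23025114]), 'tool_rot': array([ 1.60174514e-01,  9.87088242e-01, -9.46304691e-04, -1.77172793e-04]), 'contact_force': array([ 0.00517447, -0.33887255, -0.1858827 ]), 'moment': array([ 0.0109148 , -0.05381412, -0.01357751]), 'grip_width': 0.08524769304767521} 0.0187
top [0.39010713 0.17481964 1.57642696] [-0.02589381  0.01823571  0.7139202  -0.69951048] [[597.96832881   0.         324.5314311 ]
 [  0.         597.96832881 238.27943381]
 [  0.           0.           1.        ]] ['pixels', 'range_z', 'K', 'position', 'orientation', 'shot']
jig [([0.531, -0.212, 0.001], 0.76)]
die [([0.38, 0.169, 0.008], 0.91), ([0.185, 0.321, 0.005], 0.9), ([0
[... 779 characters left out ...]

spacer [([0.727, -0.2, 0.006], 0.68), ([0.575, 0.182, 0.001], 0.66)]
presser [([0.537, 0.044, 0.0], 0.85)]
travel_mid [([0.523, -0.213, 0.009], 0.98)]
bottle [([0.722, 0.068, 0.004], 0.65)]
brush_cup [([0.725, -0.197, 0.008], 0.67)]
paste_jar [([0.566, 0.436, 0.004], 0.72)]
wrist [0.13311273 0.64253858 0.37316252] [-0.12385969 -0.08903653  0.57772328  0.80185229] [[376.10810079   0.         321.27389856]
 [  0.         376.10810079 244.34059869]
 [  0.           0.           1.        ]] ['pixels', 'range_z', 'K', 'position', 'orientation', 'shot']
jig []
die [([0.185, 0.318, -0.002], 0.86), ([0.349, 0.637, -0.0], 0.75)]
spacer []
presser []
travel_mid []
bottle []
brush_cup []
paste_jar []
```

View pics/top1.png

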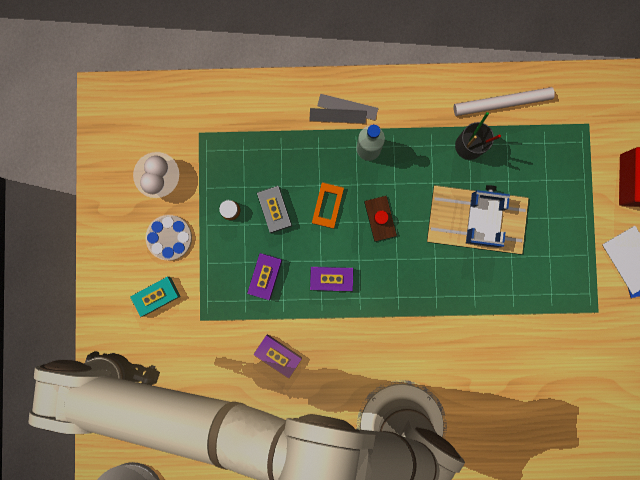

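View pics/side1.png

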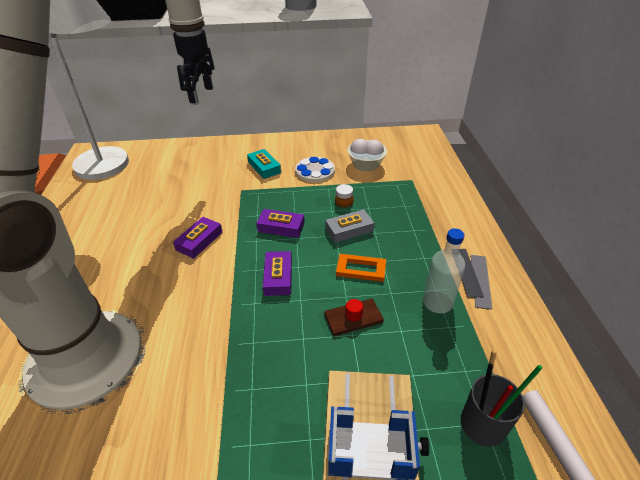

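View pics/wrist1.png

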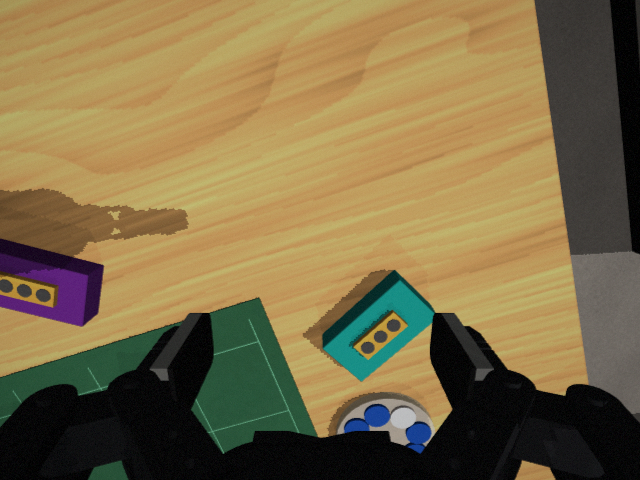

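The top view shows these candidates for the die:
- grey at (274,209)
- purple at (265,276), (331,279) and (277,355)
- teal at (155,297)

Only the grey one with the brass pattern, at (274,209), fits. The spacer is at (328,205), the presser at (381,219) and the nest at (487,219). The jig +x axis points towards world +x, where the clamp knob shows at (490,188). The side view agrees: grey die at (350,225). Next I'll confirm this in a crop and measure.

```bash
cat > m.py <<'E'
from h import *
def rect(p,mask,zlo,zhi):
    W=cloud(p); m=mask&(p['range_z']>0)&(W[...,2]>zlo)&(W[...,2]<zhi)
    n,l,s,_=cv2.connectedComponentsWithStats(m.astype(np.uint8)); i=1+np.argmax(s[1:,4]); m=l==i
    q=W[m]; r=cv2.minAreaRect((q[:,:2]*1000).astype(np.float32)); return r,np.median(q[:,2]),m.sum(),q
def box(u0,u1,v0,v1):
    m=np.zeros((480,640),bool); m[v0:v1,u0:u1]=1; return m
E
python3 - <<'E'
from m import *
for n in['top','side']:
    p=dict(np.load(f'pics/{n}1.npz')); W=cloud(p)
    for nm,c,(zl,zh) in [('die',(.568,.319),(.022,.036)),('dietopb',(.568,.319),(.0355,.045)),('spacer',(.577,.182),(.009,.03)),('presser',(.537,.043),(.008,.02)),('knob',(.537,.043),(.04,.06))]:
        m=np.hypot(W[...,0]-c[0],W[...,1]-c[1])<.085
        r,z,k,q=rect(p,m,zl,zh); print(n,nm,np.round(r[0],1),np.round(r[1],1),round(r[2],1),'z',round(float(z),4),k,'mean',np.round(q.mean(0),4))
p=dict(np.load('pics/top1.npz'))
im=p['pixels'][:,:,::-1]
a=cv2.resize(im[170:250,230:410],None,fx=4,fy=4,interpolation=cv2.INTER_CUBIC)
cv2.imwrite('pics/crop1.png',a)
b=cv2.resize(im[170:270,420:540],None,fx=5,fy=5,interpolation=cv2.INTER_CUBIC); cv2.imwrite('pics/crop2.png',b)
E
```

```text
top die [566.1 321.3] [111.2  59.9] 17.2 z 0.0321 675 mean [0.566  0.3209 0.0317]
top dietopb [563.7 318.2] [76.2 44.7] 7.8 z 0.0389 201 mean [0.5633 0.3218 0.039 ]
top spacer [575.6 181.8] [ 61.5 120.3] 73.9 z 0.0162 630 mean [0.5745 0.1818 0.0164]
top presser [536.9  42.9] [119.   63.9] 11.9 z 0.0141 746 mean [0.5372 0.0441 0.0141]
top knob [537.4  44.8] [32.8 34.5] 43.8 z 0.0464 144 mean [0.5376 0.0446 0.0465]
side die [564.8 318. ] [111.1  64.3] 17.0 z 0.0324 675 mean [0.5635 0.3108 0.0315]
side dietopb [566.9 319.4] [62.9 27.7] 22.8 z 0.0386 152 mean [0.5653 0.3175 0.0387]
side spacer [573.6 179.1] [ 65.9 109.7] 75.3 z 0.0164 761 mean [0.5731 0.1757 0.0158]
side presser [536.5  40.5] [110.2  61.6] 12.5 z 0.0145 1055 mean [0.5343 0.035  0.0144]
side knob [536.3  41. ] [35.4 33. ] 84.1 z 0.0464 216 mean [0.5361 0.0389 0.046 ]
```

View pics/crop1.png

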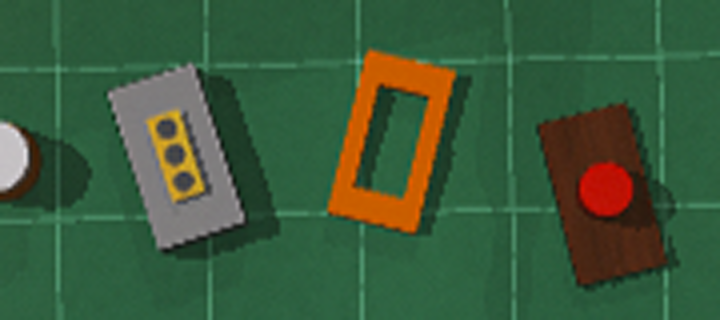

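View pics/crop2.png

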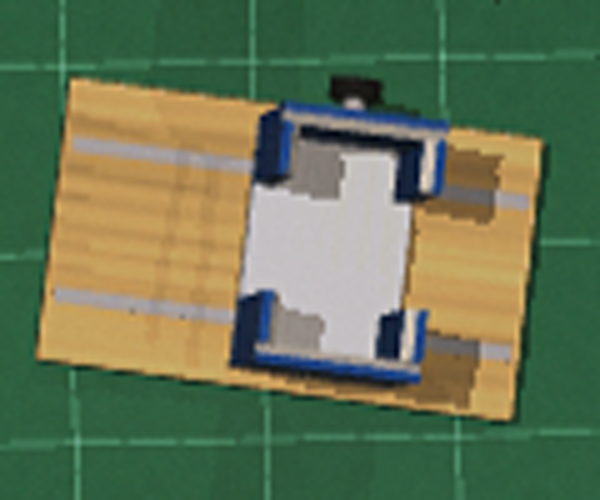

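The crops confirm the grey die with the brass pattern, with the spacer and presser beside it. Next I'll fit the jig base and nest.

```bash
python3 - <<'E'
from m import *
for n in['top','side']:
    p=dict(np.load(f'pics/{n}1.npz')); W=cloud(p)
    m=np.hypot(W[...,0]-.53,W[...,1]+.213)<.16
    hsv=cv2.cvtColor(p['pixels'],cv2.COLOR_RGB2HSV)
    wood=(hsv[...,0]<30)
    for nm,k,(zl,zh) in [('base',wood,(.007,.018)),('wall',np.hypot(W[...,0]-.53,W[...,1]+.24)<.12,(.066,.08)),('floor',np.hypot(W[...,0]-.53,W[...,1]+.24)<.12,(.017,.025))]:
        r,z,c,q=rect(p,m&k,zl,zh)
        mm=m&k&(W[...,2]>zl)&(W[...,2]<zh); q=W[mm]; r=cv2.minAreaRect((q[:,:2]*1000).astype(np.float32))
        print(n,nm,np.round(r[0],1),np.round(r[1],1),round(r[2],1),'z',round(float(z),4),c,len(q))
    for q in ['jig','travel_mid','floor_level','wall_top']: print(q)
E
```

```text
top base [ 529.9 -211. ] [251.5 151. ] 81.5 z 0.0124 3062 3187
top wall [ 527.  -226.8] [ 85.3 134. ] 81.2 z 0.071 208 410
top floor [ 525.2 -227.3] [210.  146.8] 81.1 z 0.0207 833 1098
jig
travel_mid
floor_level
wall_top
side base [ 572.7 -186. ] [187.7 236.3] 83.4 z 0.0126 3659 3844
side wall [ 525.5 -229.9] [ 84.9 133.3] 81.2 z 0.0714 675 1293
side floor [ 525.5 -229.9] [ 84.7 130.2] 81.0 z 0.0206 3104 3104
jig
travel_mid
floor_level
wall_top
```

```bash
python3 -m creep '[{"linear":[0.18,-0.15,0.0],"twist":0.31,"claw":0},{"linear":[0.36,-0.2975,0.0],"twist":0.618,"claw":0},{"linear":[0.36,-0.2975,0.0],"twist":0.618,"claw":0},{"linear":[0.36,-0.2975,0.0],"twist":0.618,"claw":0},{"linear":[0.36,-0.2975,0.0],"twist":0.618,"claw":0},{"linear":[0.36,-0.2975,0.0],"twist":0.618,"claw":0},{"linear":[0.36,-0.2975,0.0],"twist":0.618,"claw":0},{"linear":[0.36,-0.2975,0.0],"twist":0.618,"claw":0},{"linear":[0.36,-0.2975,0.0],"twist":0.618,"claw":0},{"linear":[0.36,-0.2975,0.0],"twist":0.618,"claw":0}]'
cat > t.py <<'E'
from h import *
o=ctrl.get_obs(); r=R.from_quat(o['tool_rot']).as_matrix()
print('t',round(o['time'],2),'tcp',np.round(o['ee_pos'],4),'jaw deg',round(float(np.degrees(np.arctan2(r[1,1],r[0,1]))),2),'tilt z',np.round(r[:,2],3),'F',np.round(o['contact_force'],1),'w',round(o['grip_width'],4),'j7',o['joints'][6])
E
python3 t.py
python3 - <<'E'
from m import *
p=shot('wrist','w2.png'); np.savez('pics/w2.npz',**{k:p[k] for k in('pixels','range_z','K','position','orientation')})
W=cloud(p);m=np.hypot(W[...,0]-.566,W[...,1]-.3195)<.085
for z in [(.024,.0365),(.0365,.045)]:
    r,z,c,q=rect(p,m,*z); print(np.round(r[0],1),np.round(r[1],1),r[2],z,c)
print(p['position'])
E
```

```text
time: 2.35
ee_pos: [0.5708, 0.3127, 0.231]
tool_rot: [-0.144, 0.99, -0.002, 0.001]
contact_force: [0.1, -1.4, -0.9]
grip_width: 0.0854
t 2.35 tcp [0.5708 0.3127 0.231 ] jaw deg 106.5 tilt z [ 0.002 -0.003 -1.   ] F [ 0.1 -1.4 -0.9] w 0.0854 j7 1.1410454508804697
[567.4 320.3] [109.9  60.1] 17.060937881469727 0.03120917210637708 6141
[567.6 320.3] [56.  21.5] 16.32512664794922 0.037562992610566115 1251
[0.497216   0.29261452 0.37271499]
```

View pics/w2.png

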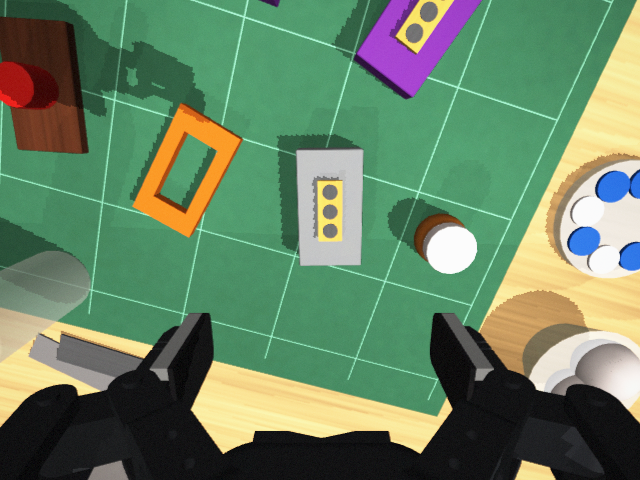

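The wrist view shows the grey die centred at (330,207), the jar at (450,245) and the spacer at (187,170). The fit gives 110x60 mm, which matches the stated size. I'll let the arm settle and recheck.

```bash
python3 -m creep '[{"linear":[0.0,0.0,0.0],"twist":0,"claw":0},{"linear":[0.0,0.0,0.0],"twist":0,"claw":0},{"linear":[0.0,0.0,0.0],"twist":0,"claw":0}]'
python3 t.py
cat >> m.py <<'E'
def near(p,c,z,rad=.085):
    W=cloud(p);m=np.hypot(W[...,0]-c[0],W[...,1]-c[1])<rad
    r,zz,n,q=rect(p,m,*z); print(np.round(r[0],1),np.round(r[1],1),round(r[2],2),round(float(zz),4),n); return r
E
python3 - <<'E'
from m import *
p=shot('wrist','w3.png')
near(p,(.567,.32),(.024,.0365)); near(p,(.567,.32),(.0365,.045)); near(p,(.575,.181),(.01,.03))
E
python3 t.py
```

```text
time: 2.7
ee_pos: [0.5637, 0.3215, 0.2315]
tool_rot: [-0.149, 0.989, 0.001, -0.0]
contact_force: [-0.5, 1.6, -0.8]
grip_width: 0.0855
t 2.7 tcp [0.5637 0.3215 0.2315] jaw deg 107.19 tilt z [-0.001  0.001 -1.   ] F [-0.5  1.6 -0.8] w 0.0855 j7 1.138186386322414
[567.3 320.3] [109.9  60.3] 17.18 0.0312 6041
[567.4 320.2] [55.7 21.6] 17.42 0.0375 1250
[575.9 180.4] [ 60.8 110.9] 75.04 0.0151 5139
t 2.75 tcp [0.5639 0.3213 0.2315] jaw deg 107.18 tilt z [-0.     0.001 -1.   ] F [-0.5  0.4 -0.3] w 0.0853 j7 1.138278402377818
```

```bash
python3 -m creep '[{"linear":[0.001,0.001,-0.04],"twist":0,"claw":0},{"linear":[0.001,0.001,-0.08],"twist":0,"claw":0},{"linear":[0.001,0.001,-0.12],"twist":0,"claw":0},{"linear":[0.001,0.001,-0.15],"twist":0,"claw":0},{"linear":[0.001,0.001,-0.17],"twist":0,"claw":0},{"linear":[0.001,0.001,-0.17],"twist":0,"claw":0},{"linear":[0.001,0.001,-0.17],"twist":0,"claw":0},{"linear":[0.001,0.001,-0.17],"twist":0,"claw":0}]'
python3 t.py
```

```text
time: 3.55
ee_pos: [0.5673, 0.3216, 0.0632]
tool_rot: [-0.148, 0.989, 0.001, 0.001]
contact_force: [-0.1, -0.2, 0.7]
grip_width: 0.0854
t 3.55 tcp [0.5673 0.3216 0.0632] jaw deg 107.02 tilt z [ 0.002  0.002 -1.   ] F [-0.1 -0.2  0.7] w 0.0854 j7 1.0671414477094407
```

```bash
python3 -m creep '[{"linear":[0.0,-0.001,-0.02],"twist":0,"claw":0},{"linear":[0.0,-0.001,-0.04],"twist":0,"claw":0},{"linear":[0.0,-0.001,-0.055],"twist":0,"claw":0},{"linear":[0.0,-0.001,-0.06],"twist":0,"claw":0},{"linear":[0.0,-0.001,-0.06],"twist":0,"claw":0},{"linear":[0.0,-0.001,-0.06],"twist":0,"claw":0}]'
python3 t.py
python3 -m creep '[{"linear":[0.0,0.0,0.0],"twist":0,"claw":60},{"linear":[0.0,0.0,0.0],"twist":0,"claw":120},{"linear":[0.0,0.0,0.0],"twist":0,"claw":255},{"linear":[0.0,0.0,0.0],"twist":0,"claw":255},{"linear":[0.0,0.0,0.0],"twist":0,"claw":255},{"linear":[0.0,0.0,0.0],"twist":0,"claw":255}]'
python3 t.py
```

```text
time: 4.15
ee_pos: [0.5672, 0.3197, 0.0023]
tool_rot: [-0.148, 0.989, 0.0, 0.001]
contact_force: [0.2, -0.0, -0.5]
grip_width: 0.0854
t 4.15 tcp [0.5672 0.3197 0.0023] jaw deg 106.98 tilt z [ 0.001  0.001 -1.   ] F [ 0.2 -0.  -0.5] w 0.0854 j7 1.041538015908414
time: 4.75
ee_pos: [0.5674, 0.3193, 0.0026]
tool_rot: [-0.148, 0.989, 0.0, 0.001]
contact_force: [-1.4, -1.0, 5.6]
grip_width: 0.0589
t 4.75 tcp [0.5674 0.3193 0.0026] jaw deg 106.97 tilt z [ 0.002  0.    -1.   ] F [-1.4 -1.   5.6] w 0.0589 j7 1.0414771289282612
```

```bash
python3 -m creep '[{"linear":[0.0,0.0,0.02],"twist":0,"claw":255},{"linear":[0.0,0.0,0.06],"twist":0,"claw":255},{"linear":[0.0,-0.01,0.10],"twist":0,"claw":255},{"linear":[-0.01,-0.04,0.14],"twist":-0.1,"claw":255},{"linear":[-0.02,-0.08,0.16],"twist":-0.2,"claw":255},{"linear":[-0.03,-0.12,0.17],"twist":-0.3,"claw":255},{"linear":[-0.04,-0.16,0.17],"twist":-0.4,"claw":255},{"linear":[-0.041,-0.20,0.17],"twist":-0.448,"claw":255},{"linear":[-0.041,-0.24,0.17],"twist":-0.448,"claw":255},{"linear":[-0.041,-0.28,0.17],"twist":-0.448,"claw":255}]'
python3 -m creep '[{"linear":[0.0,-0.04,0.0],"twist":0,"claw":255},{"linear":[0.0,-0.08,0.0],"twist":0,"claw":255},{"linear":[0.0,-0.12,0.0],"twist":0,"claw":255},{"linear":[0.0,-0.15,0.0],"twist":0,"claw":255},{"linear":[0.0,-0.17,0.0],"twist":0,"claw":255},{"linear":[0.0,-0.17,0.0],"twist":0,"claw":255},{"linear":[0.0,-0.17,0.0],"twist":0,"claw":255},{"linear":[0.0,-0.17,0.0],"twist":0,"claw":255},{"linear":[0.0,-0.17,0.0],"twist":0,"claw":255}]'
python3 t.py
python3 - <<'E'
from m import *
p=shot('wrist','w4.png')
np.savez('pics/w4.npz',**{k:p[k] for k in('pixels','range_z','K','position','orientation')})
q=shot('top','t4.png')
np.savez('pics/t4.npz',**{k:q[k] for k in('pixels','range_z','K','position','orientation')})
E
```

```text
time: 5.75
ee_pos: [0.5242, 0.0376, 0.1708]
tool_rot: [0.076, 0.997, -0.0, -0.001]
contact_force: [0.5, -0.4, -5.0]
grip_width: 0.0588
time: 6.65
ee_pos: [0.5254, -0.1292, 0.1711]
tool_rot: [0.075, 0.997, 0.0, -0.0]
contact_force: [-0.3, -0.0, -4.4]
grip_width: 0.0592
t 6.65 tcp [ 0.5254 -0.1292  0.1711] jaw deg 81.44 tilt z [-0.     0.001 -1.   ] F [-0.3 -0.  -4.4] w 0.0592 j7 1.5295197287554123
```

View pics/w4.png

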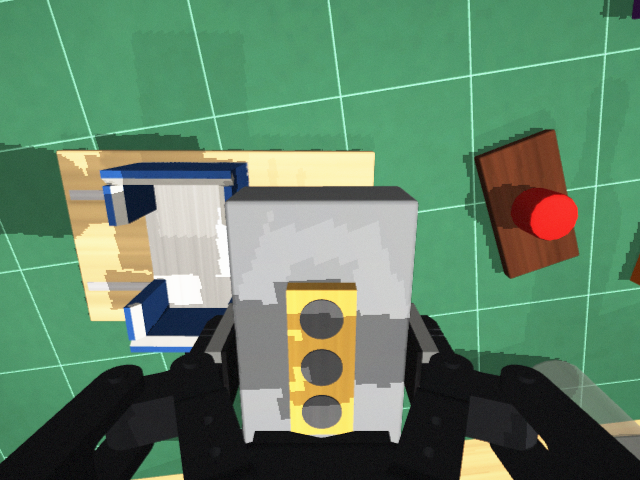

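View pics/t4.png

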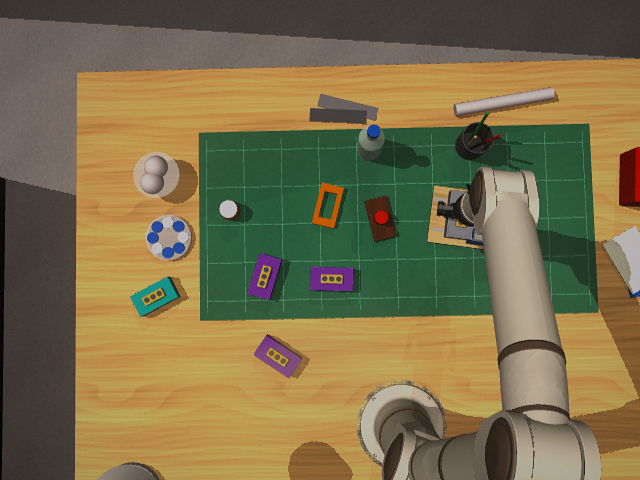

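The wrist view shows the die firmly held, with its pattern at (320,355). The nest is at left: -y wall pieces at (130,195) and (145,315), -x end wall at (180,172). I'll work out the held offset and the nest centre.

```bash
python3 - <<'E'
from m import *
p=dict(np.load('pics/w4.npz')); W=cloud(p); tcp=np.array([.5254,-.1292])
for yaw in(-8.7,):
    a=np.radians(yaw); ex=np.array([np.cos(a),np.sin(a)]); ey=np.array([-ex[1],ex[0]])
    base=np.array([.5265,-.2285])
    X=(W[...,:2]-base)@ex*1000; Y=(W[...,:2]-base)@ey*1000; Z=W[...,2]*1000
    m=(p['range_z']>0)&(Z>64)&(Z<78)&(abs(X)<90)&(abs(Y)<60)&(np.mgrid[0:480,0:640][1]<260)
    print('walltop z',np.median(Z[m]),m.sum())
    print('X',np.percentile(X[m],[0,.5,2,98,99.5,100]).round(1),'Y',np.percentile(Y[m],[0,.5,2,98,99.5,100]).round(1))
    # yaw from -x end top outer edge and -y outer edge
    e=m&(X<-50)&(Y>-40); 
    for nm,cx,cy in[('xend',Y,X)]:
        bins=np.arange(-38,10,4); lo=[cy[e&(cx>=b)&(cx<b+4)].min() for b in bins if (e&(cx>=b)&(cx<b+4)).any()]; print(np.round(lo,1))
    e=m&(X<-30); f=m&(X>30)
    for g in(e,f):
        print('outer -y by x', [(b,round(float(Y[g&(X>=b)&(X<b+6)].min()),1)) for b in range(-66,66,6) if (g&(X>=b)&(X<b+6)).sum()>3])
    wh=m&(p['pixels'].min(-1)>150); 
# die
m=(abs(W[...,0]-tcp[0])<.09)&(abs(W[...,1]-tcp[1])<.06)&(W[...,2]>.12)&(W[...,2]<.24)
print(np.histogram(W[...,2][m],20))
E
```

```text
walltop z 70.07369674659111 4910
X [-65.6 -65.5 -65.4  66.3  67.5  68.8] Y [-42.3 -41.4 -40.8  40.4  41.6  41.9]
[-65.5 -65.6 -65.5 -65.6 -65.5 -65.5 -65.6 -65.5 -65.5 -65.5 -65.5 -65.4]
outer -y by x [(-66, -42.0), (-60, -41.7), (-54, -41.5), (-48, -42.1), (-42, -42.3), (-36, -41.5)]
outer -y by x [(30, -41.9), (36, -41.9), (42, -42.0), (48, -42.0), (54, -41.6), (60, -42.1)]
(array([  175,   254,   268,   378,   478,   537,   596,   809, 31560,
        1668,  9594,   697,   856,   530,  1360,  1749,  4597,  5652,
        2386,  2414]), array([0.17007809, 0.1735741 , 0.17707011, 0.18056612, 0.18406214,
       0.18755815, 0.19105416, 0.19455017, 0.19804619, 0.2015422 ,
       0.20503821, 0.20853422, 0.21203024, 0.21552625, 0.21902226,
       0.22251827, 0.22601428, 0.2295103 , 0.23300631, 0.23650232,
       0.23999833]))
```

```bash
python3 - <<'E'
from m import *
p=dict(np.load('pics/w4.npz')); tcp=np.array([.5254,-.1292])
r=near(p,tcp,(.196,.2025)); r2=near(p,tcp,(.2045,.209),.05)
W=cloud(p); a=np.radians(-8.7); ex=np.array([np.cos(a),np.sin(a)]); ey=np.array([-ex[1],ex[0]])
for z in((.196,.2025),(.2045,.209)):
    m=(np.hypot(*(W[...,:2]-tcp).transpose(2,0,1))<.08)&(W[...,2]>z[0])&(W[...,2]<z[1])
    X=((W[...,:2]-tcp)@ex)[m]*1000; Y=((W[...,:2]-tcp)@ey)[m]*1000
    print(np.percentile(X,[0,.5,99.5,100]).round(1),np.percentile(Y,[0,.5,50,99.5,100]).round(1))
E
```

```text
[ 517.8 -122.9] [79.7 93.5] 81.63 0.1997 32181
[ 526.  -127.7] [22.2 57.7] 81.6 0.2059 9551
[-55.2 -54.8  34.6  38.5] [-41.8 -34.    1.3  37.   44.9]
[-28.5 -28.   27.8  29.2] [-41.7 -34.6   1.4  40.4  44.5]
```

Die to nest delta from the same camera: (+0.0015, -0.101). I'll move over the pocket and check before lowering.

```bash
python3 -m creep '[{"linear":[0.0,-0.03,0.0],"twist":0,"claw":255},{"linear":[0.001,-0.06,0.0],"twist":0,"claw":255},{"linear":[0.0015,-0.09,-0.02],"twist":-0.004,"claw":255},{"linear":[0.0015,-0.101,-0.05],"twist":-0.004,"claw":255},{"linear":[0.0015,-0.101,-0.075],"twist":-0.004,"claw":255},{"linear":[0.0015,-0.101,-0.085],"twist":-0.004,"claw":255},{"linear":[0.0015,-0.101,-0.085],"twist":-0.004,"claw":255},{"linear":[0.0015,-0.101,-0.085],"twist":-0.004,"claw":255},{"linear":[0.0015,-0.101,-0.085],"twist":-0.004,"claw":255}]'
python3 t.py
python3 - <<'E'
from m import *
p=shot('wrist','w5.png')
np.savez('pics/w5.npz',**{k:p[k] for k in('pixels','range_z','K','position','orientation')})
q=shot('side','s5.png')
c=np.array([.5275,-.2287]); W=cloud(p); a=np.radians(-8.7); ex=np.array([np.cos(a),np.sin(a)]); ey=np.array([-ex[1],ex[0]])
for z in((.062,.078),(.11,.1165),(.118,.1235)):
    m=(np.hypot(*(W[...,:2]-c).transpose(2,0,1))<.1)&(W[...,2]>z[0])&(W[...,2]<z[1])
    X=((W[...,:2]-c)@ex)[m]*1000; Y=((W[...,:2]-c)@ey)[m]*1000
    print(m.sum(),np.median(W[...,2][m]),np.percentile(X,[0,.5,99.5,100]).round(1),np.percentile(Y,[0,.5,50,99.5,100]).round(1))
near(p,c,(.1175,.1235),.05)
E
```

```text
time: 7.65
ee_pos: [0.5286, -0.2317, 0.088]
tool_rot: [0.077, 0.997, -0.0, 0.001]
contact_force: [1.0, -0.0, -5.9]
grip_width: 0.0592
t 7.65 tcp [ 0.5286 -0.2317  0.088 ] jaw deg 81.14 tilt z [ 0.003 -0.001 -1.   ] F [ 1.  -0.  -5.9] w 0.0592 j7 1.6854043244436618
6108 0.07062776431786476 [-66.5 -66.4  56.3  66.5] [-41.6 -41.2   2.1  41.4  42.1]
16370 0.11608804152060961 [-53.8 -53.6  36.2  40.5] [-44.5 -41.2  -1.3  39.   42.2]
10002 0.1225748529151698 [-53.3 -41.1  29.1  32.6] [-44.6 -42.5  -1.1  40.   42.1]
[ 531.  -230.5] [24.  62.4] 81.29 0.1226 8817
```

View pics/w5.png

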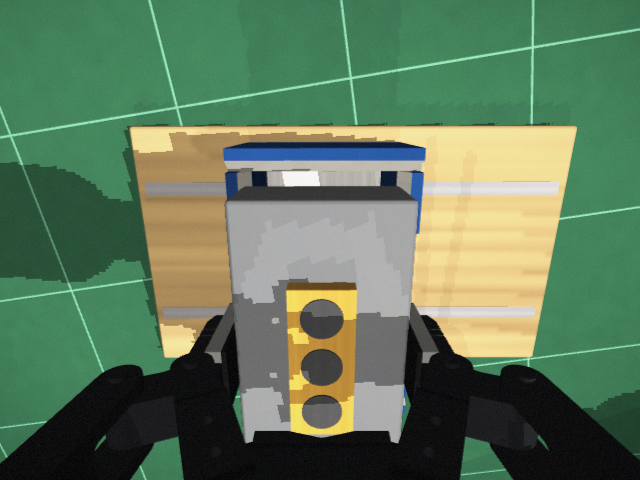

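View pics/s5.png

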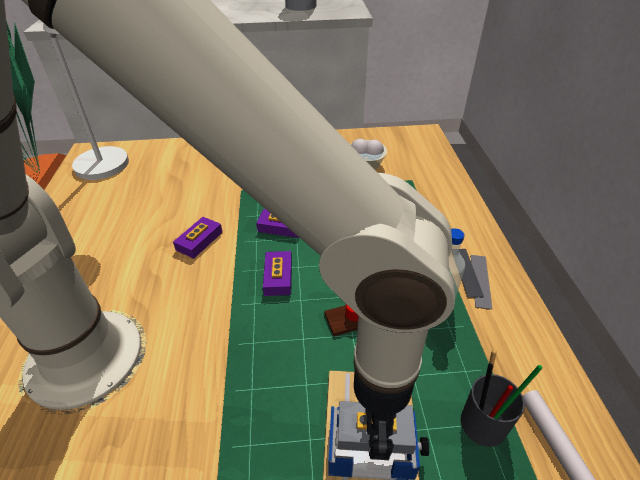

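The view shows the die right above the pocket and aligned, nest end wall at (320,155), with the arm still settling. Remeasuring.

```bash
python3 -m creep '[{"linear":[0,0,0],"twist":0,"claw":255},{"linear":[0,0,0],"twist":0,"claw":255},{"linear":[0,0,0],"twist":0,"claw":255}]' >/dev/null
python3 t.py
cat > n.py <<'E'
from m import *
c=np.array([.5275,-.2287]); a=np.radians(-8.7); ex=np.array([np.cos(a),np.sin(a)]); ey=np.array([-ex[1],ex[0]])
def prof(p,z,name,rad=.1,col=None):
    W=cloud(p); d=W[...,:2]-c
    m=(np.hypot(d[...,0],d[...,1])<rad)&(W[...,2]>z[0])&(W[...,2]<z[1])
    if col is not None: m&=col
    X=(d@ex)[m]*1000; Y=(d@ey)[m]*1000
    r=cv2.minAreaRect(np.stack([X,Y],1).astype(np.float32))
    print(name,m.sum(),'z',round(float(np.median(W[...,2][m])),4),'X',np.percentile(X,[.2,1,99,99.8]).round(1),'Y',np.percentile(Y,[.2,1,99,99.8]).round(1),'rect',np.round(r[0],1),np.round(r[1],1),round(r[2],1))
E
python3 - <<'E'
from n import *
p=shot('wrist','w6.png'); h=cv2.cvtColor(p['pixels'],cv2.COLOR_RGB2HSV); br=(h[...,0]>10)&(h[...,0]<35)&(h[...,1]>90)
prof(p,(.062,.078),'wall'); prof(p,(.11,.119),'die'); prof(p,(.118,.1285),'brass',.1,br)
v,u=np.where(br&(np.mgrid[0:480,0:640][0]>270)&(abs(np.mgrid[0:480,0:640][1]-320)<60)); print(u.min(),u.max(),v.min(),v.max())
gray=(h[...,1]<40)&(p['range_z']>0)&(p['range_z']<.5); W=cloud(p); row=gray[220]; d=((W[220,:,:2]-c)@ey*1000); z=W[220,:,2]; k=(z>.108)&(z<.12); print(d[k].min(),d[k].max())
E
```

```text
t 8.05 tcp [ 0.5272 -0.2319  0.0866] jaw deg 81.07 tilt z [ 0. -0. -1.] F [ 0.2  0.  -5.3] w 0.0593 j7 1.6853809882284483
wall 6085 z 0.0706 X [-66.4 -66.4  59.5  64.9] Y [-41.3 -40.9  41.3  41.6] rect [0.2 0.2] [ 83.5 133.3] 89.9
die 32981 z 0.1152 X [-54.9 -54.8  32.3  36.2] Y [-43.1 -34.6  31.2  39.9] rect [-8.3 -1.6] [86.5 93.7] 89.8
brass 6260 z 0.1212 X [-28.2 -28.   27.7  28.2] Y [-31.1 -12.5   9.3  27.9] rect [-5.6 -1.2] [61.8 61.8] 44.1
272 376 283 476
-31.109033844603708 28.26613521144965
```

```bash
python3 -m creep '[{"linear":[0,0.0016,0],"twist":0.004,"claw":255},{"linear":[0,0.0016,-0.007],"twist":0.004,"claw":255},{"linear":[0,0.0016,-0.014],"twist":0.004,"claw":255},{"linear":[0,0.0016,-0.021],"twist":0.004,"claw":255},{"linear":[0,0.0016,-0.028],"twist":0.004,"claw":255},{"linear":[0,0.0016,-0.028],"twist":0.004,"claw":255}]'; python3 t.py
```

```text
time: 8.7
ee_pos: [0.5262, -0.2299, 0.0568]
tool_rot: [0.076, 0.997, 0.0, -0.001]
contact_force: [-0.3, 0.4, -4.8]
grip_width: 0.059
t 8.7 tcp [ 0.5262 -0.2299  0.0568] jaw deg 81.3 tilt z [-0.002  0.001 -1.   ] F [-0.3  0.4 -4.8] w 0.059 j7 1.6775874067033116
```

No contact forces and the underside is already below the wall tops. Continuing down.

```bash
python3 -m creep '[{"linear":[0,0,-0.007],"twist":0,"claw":255},{"linear":[0,0,-0.014],"twist":0,"claw":255},{"linear":[0,0,-0.021],"twist":0,"claw":255},{"linear":[0,0,-0.027],"twist":0,"claw":255},{"linear":[0,0,-0.031],"twist":0,"claw":255},{"linear":[0,0,-0.034],"twist":0,"claw":255},{"linear":[0,0,-0.036],"twist":0,"claw":255},{"linear":[0,0,-0.037],"twist":0,"claw":255},{"linear":[0,0,-0.037],"twist":0,"claw":255}]'; python3 t.py
```

```text
time: 9.6
ee_pos: [0.5271, -0.2303, 0.0213]
tool_rot: [0.076, 0.997, -0.0, 0.0]
contact_force: [-0.0, 0.5, -5.8]
grip_width: 0.059
t 9.6 tcp [ 0.5271 -0.2303  0.0213] jaw deg 81.31 tilt z [ 0. -0. -1.] F [-0.   0.5 -5.8] w 0.059 j7 1.6667377629258635
```

```bash
python3 -m creep '[{"linear":[0,0,-0.001],"twist":0,"claw":255},{"linear":[0,0,-0.002],"twist":0,"claw":255},{"linear":[0,0,-0.002],"twist":0,"claw":255}]'; python3 t.py
```

```text
time: 9.9
ee_pos: [0.5274, -0.2304, 0.0205]
tool_rot: [0.076, 0.997, -0.0, 0.0]
contact_force: [-2.9, 1.7, 3.5]
grip_width: 0.059
t 9.9 tcp [ 0.5274 -0.2304  0.0205] jaw deg 81.31 tilt z [ 0.001 -0.    -1.   ] F [-2.9  1.7  3.5] w 0.059 j7 1.6661161145551096
```

Contact at TCP z 0.0205, as predicted for the pocket floor. Releasing and looking.

```bash
python3 -m creep '[{"linear":[0,0,0],"twist":0,"claw":100},{"linear":[0,0,0],"twist":0,"claw":40},{"linear":[0,0,0],"twist":0,"claw":0},{"linear":[0,0,0.001],"twist":0,"claw":0},{"linear":[0,0,0.002],"twist":0,"claw":0}]'; python3 t.py
python3 -m creep '[{"linear":[0,0,0.02],"twist":0,"claw":0},{"linear":[0,0,0.05],"twist":0,"claw":0},{"linear":[0,0,0.09],"twist":0,"claw":0},{"linear":[0,0,0.13],"twist":0,"claw":0},{"linear":[0,0,0.17],"twist":0,"claw":0},{"linear":[0,0,0.19],"twist":0,"claw":0},{"linear":[0,0,0.19],"twist":0,"claw":0},{"linear":[0,0,0.19],"twist":0,"claw":0}]'; python3 t.py
python3 - <<'E'
from n import *
p=shot('wrist','w7.png'); s=shot('side','s7.png')
prof(p,(.062,.078),'wall'); prof(p,(.042,.0535),'die',.06);prof(p,(.0535,.06),'brass',.04)
r=near(s,c,(.045,.0535),.065); near(s,c,(.0545,.06),.04)
E
```

```text
time: 10.4
ee_pos: [0.5273, -0.2303, 0.0215]
tool_rot: [0.076, 0.997, -0.0, 0.0]
contact_force: [0.3, 0.2, -0.1]
grip_width: 0.0853
t 10.4 tcp [ 0.5273 -0.2303  0.0215] jaw deg 81.3 tilt z [ 0. -0. -1.] F [ 0.3  0.2 -0.1] w 0.0853 j7 1.666737347306187
time: 11.2
ee_pos: [0.527, -0.2303, 0.2115]
tool_rot: [0.076, 0.997, -0.0, 0.0]
contact_force: [-0.1, 0.2, -0.6]
grip_width: 0.0853
t 11.2 tcp [ 0.527  -0.2303  0.2115] jaw deg 81.3 tilt z [ 0.001 -0.    -1.   ] F [-0.1  0.2 -0.6] w 0.0853 j7 1.718514382703695
wall 5063 z 0.0702 X [-66.4 -66.4  66.2  66.7] Y [-41.4 -41.   41.1  41.5] rect [0.3 0.1] [ 83.3 133.5] 89.9
die 7777 z 0.0492 X [-54.5 -53.8  56.7  57. ] Y [-38.2 -31.4  31.6  38.4] rect [1.3 0.3] [ 82.8 112.2] 89.3
brass 1784 z 0.0554 X [-27.9 -27.8  27.7  28.2] Y [-11.  -10.9  10.8  10.9] rect [0.2 0. ] [56.5 22. ] 0.6
[ 525.6 -228.7] [ 63.7 113.3] 81.26 0.0505 2187
[ 525.9 -230.1] [23.2 54.8] 81.67 0.0568 530
```

View pics/w7.png

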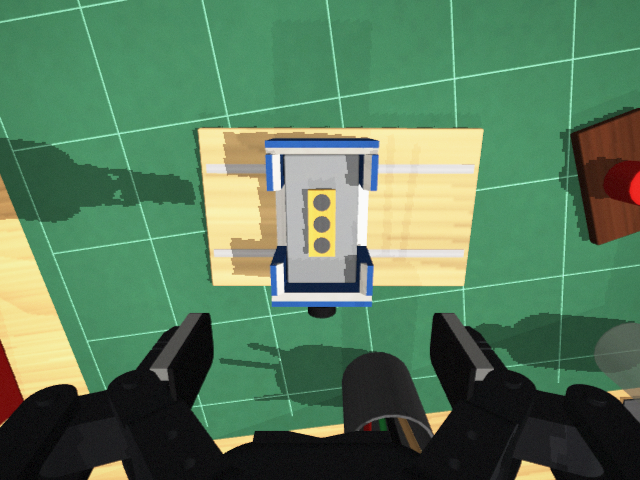

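The view shows the die centred in the pocket: brass at (320,222), within 0.3 mm of the nest centre and level. On to the spacer.

```bash
python3 -m creep '[{"linear":[0.005,0.04,0.0],"twist":0,"claw":0},{"linear":[0.01,0.08,0.0],"twist":-0.05,"claw":0},{"linear":[0.015,0.12,0.0],"twist":-0.11,"claw":0},{"linear":[0.02,0.16,0],"twist":-0.11,"claw":0},{"linear":[0.025,0.20,0],"twist":-0.11,"claw":0},{"linear":[0.03,0.24,0],"twist":-0.11,"claw":0},{"linear":[0.035,0.28,0],"twist":-0.11,"claw":0},{"linear":[0.04,0.32,0],"twist":-0.11,"claw":0},{"linear":[0.045,0.36,0],"twist":-0.11,"claw":0},{"linear":[0.0487,0.385,0],"twist":-0.11,"claw":0}]'
python3 -m creep '[{"linear":[0,0.015,-0.02],"twist":0,"claw":0},{"linear":[0.0,0.024,-0.04],"twist":0,"claw":0},{"linear":[0.0,0.024,-0.04],"twist":0,"claw":0},{"linear":[0.0,0.024,-0.04],"twist":0,"claw":0},{"linear":[0.0,0.024,-0.04],"twist":0,"claw":0}]'
python3 t.py
python3 - <<'E'
from n import *
p=shot('wrist','w8.png'); near(p,(.575,.181),(.008,.03))
W=cloud(p); h=cv2.cvtColor(p['pixels'],cv2.COLOR_RGB2HSV); near(p,(.537,.043),(.03,.06),.04)
E
python3 t.py
```

```text
time: 12.3
ee_pos: [0.5743, 0.1587, 0.2095]
tool_rot: [0.129, 0.992, 0.0, -0.002]
contact_force: [0.7, 0.3, -0.0]
grip_width: 0.0853
time: 12.8
ee_pos: [0.5762, 0.1777, 0.1717]
tool_rot: [0.131, 0.991, -0.0, 0.0]
contact_force: [-0.0, -0.0, -0.0]
grip_width: 0.0855
t 12.8 tcp [0.5762 0.1777 0.1717] jaw deg 74.93 tilt z [ 0. -0. -1.] F [-0. -0. -0.] w 0.0855 j7 0.8251672324407949
[576.1 180.4] [ 60.1 110. ] 74.99 0.0152 6328
[538.6  43.5] [35.2 35.2] 71.11 0.0449 2080
t 12.85 tcp [0.5765 0.1777 0.1721] jaw deg 74.91 tilt z [ 0.001 -0.    -1.   ] F [ 0.7 -0.8  0.2] w 0.0856 j7 0.8250484321683037
```

View pics/w8.png

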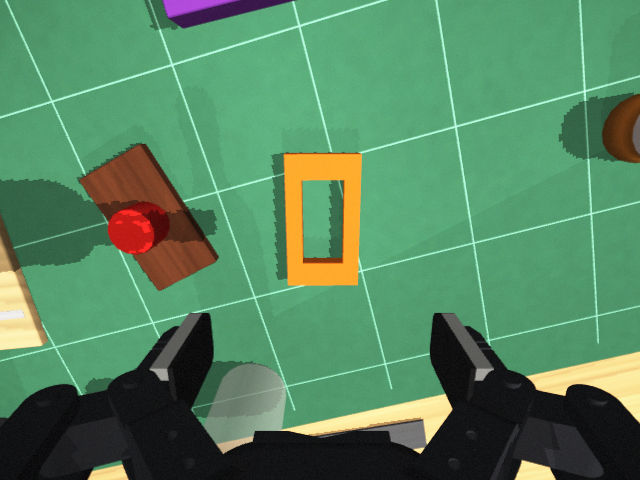

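The view shows the spacer at (322,220), square to the jaws. I'll lower onto it.

```bash
python3 -m creep '[{"linear":[0,0.001,-0.04],"twist":0,"claw":0},{"linear":[0,0.001,-0.08],"twist":0,"claw":0},{"linear":[0,0.001,-0.12],"twist":0,"claw":0},{"linear":[0,0.001,-0.14],"twist":0,"claw":0},{"linear":[0,0.001,-0.155],"twist":0,"claw":0},{"linear":[0,0.001,-0.165],"twist":0,"claw":0},{"linear":[0,0.001,-0.170],"twist":0,"claw":0},{"linear":[0,0.001,-0.171],"twist":0,"claw":0},{"linear":[0,0.001,-0.171],"twist":0,"claw":0},{"linear":[0,0.001,-0.171],"twist":0,"claw":0}]'; python3 t.py
python3 -m creep '[{"linear":[0,0,0],"twist":0,"claw":60},{"linear":[0,0,0],"twist":0,"claw":100},{"linear":[0,0,0],"twist":0,"claw":255},{"linear":[0,0,0],"twist":0,"claw":255},{"linear":[0,0,0],"twist":0,"claw":255},{"linear":[0,0,0],"twist":0,"claw":255}]'; python3 t.py
```

```text
time: 13.85
ee_pos: [0.5766, 0.1801, 0.0014]
tool_rot: [0.13, 0.991, 0.0, 0.001]
contact_force: [-0.0, -0.3, 0.4]
grip_width: 0.0858
t 13.85 tcp [0.5766 0.1801 0.0014] jaw deg 75.0 tilt z [ 0.002  0.001 -1.   ] F [-0.  -0.3  0.4] w 0.0858 j7 0.7497257931954125
time: 14.45
ee_pos: [0.5764, 0.18, 0.0014]
tool_rot: [0.131, 0.991, 0.0, 0.001]
contact_force: [-1.5, 0.1, 5.3]
grip_width: 0.0584
t 14.45 tcp [0.5764 0.18   0.0014] jaw deg 75.0 tilt z [ 0.001  0.    -1.   ] F [-1.5  0.1  5.3] w 0.0584 j7 0.7496567955840756
```

```bash
python3 -m creep '[{"linear":[0,0,0.02],"twist":0,"claw":255},{"linear":[0,0,0.06],"twist":0,"claw":255},{"linear":[0,-0.02,0.10],"twist":0,"claw":255},{"linear":[-0.01,-0.06,0.13],"twist":0.05,"claw":255},{"linear":[-0.015,-0.10,0.14],"twist":0.11,"claw":255},{"linear":[-0.02,-0.14,0.14],"twist":0.11,"claw":255},{"linear":[-0.025,-0.18,0.14],"twist":0.11,"claw":255},{"linear":[-0.03,-0.22,0.14],"twist":0.11,"claw":255},{"linear":[-0.035,-0.26,0.14],"twist":0.11,"claw":255},{"linear":[-0.04,-0.30,0.14],"twist":0.11,"claw":255}]'
python3 -m creep '[{"linear":[-0.004,-0.04,0],"twist":0,"claw":255},{"linear":[-0.009,-0.08,0],"twist":0,"claw":255},{"linear":[-0.009,-0.10,-0.01],"twist":0,"claw":255},{"linear":[-0.009,-0.11,-0.03],"twist":0,"claw":255},{"linear":[-0.009,-0.11,-0.04],"twist":0,"claw":255},{"linear":[-0.009,-0.11,-0.04],"twist":0,"claw":255},{"linear":[-0.009,-0.11,-0.04],"twist":0,"claw":255},{"linear":[-0.009,-0.11,-0.04],"twist":0,"claw":255},{"linear":[-0.009,-0.11,-0.04],"twist":0,"claw":255},{"linear":[-0.009,-0.11,-0.04],"twist":0,"claw":255}]'
python3 t.py
python3 - <<'E'
from n import *
p=shot('wrist','w9.png'); np.savez('pics/w9.npz',**{k:p[k] for k in('pixels','range_z','K','position','orientation')})
h=cv2.cvtColor(p['pixels'],cv2.COLOR_RGB2HSV); og=(h[...,0]<20)&(h[...,1]>180)
prof(p,(.062,.078),'wall'); prof(p,(.09,.13),'spacer',.1,og)
W=cloud(p);z=W[...,2][og&(W[...,2]>.08)&(W[...,2]<.14)];print(np.percentile(z,[5,25,50,75,95]))
E
```

```text
time: 15.45
ee_pos: [0.5352, -0.1218, 0.1405]
tool_rot: [0.076, 0.997, -0.0, 0.0]
contact_force: [-0.0, -0.1, -0.8]
grip_width: 0.0584
time: 16.45
ee_pos: [0.5273, -0.2299, 0.101]
tool_rot: [0.075, 0.997, -0.0, 0.001]
contact_force: [-0.1, 0.5, -1.2]
grip_width: 0.0581
t 16.45 tcp [ 0.5273 -0.2299  0.101 ] jaw deg 81.35 tilt z [ 0.001 -0.    -1.   ] F [-0.1  0.5 -1.2] w 0.0581 j7 1.6507075820463666
wall 6297 z 0.0702 X [-66.4 -66.3  60.2  65. ] Y [-41.5 -41.1  41.3  41.6] rect [0.1 0.1] [ 83.6 133.1] 90.0
spacer 27348 z 0.1147 X [-55.1 -55.   46.7  48.9] Y [-29.5 -29.1  29.6  30.1] rect [-1.4  0.2] [107.7  60.4] 0.1
[0.10666892 0.1141963  0.11470267 0.11513017 0.11571436]
```

View pics/w9.png

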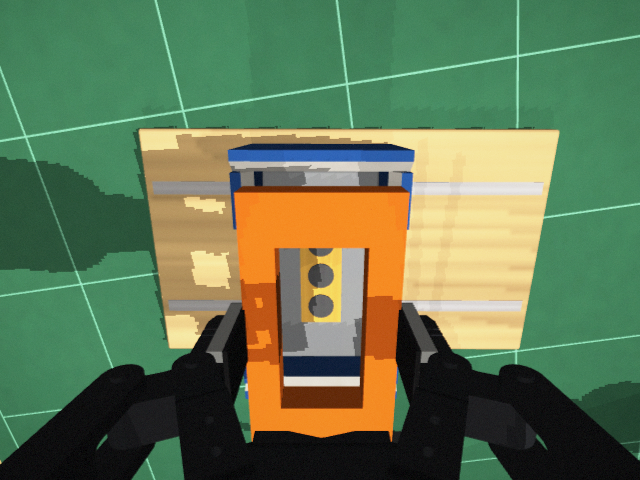

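The view shows the spacer level and centred over the pocket, with the brass visible through its window at (320,285). It is within 0.3 mm, so I'll lower it.

```bash
python3 -m creep '[{"linear":[0,0,-0.008],"twist":0,"claw":255},{"linear":[0,0,-0.016],"twist":0,"claw":255},{"linear":[0,0,-0.024],"twist":0,"claw":255},{"linear":[0,0,-0.031],"twist":0,"claw":255},{"linear":[0,0,-0.038],"twist":0,"claw":255},{"linear":[0,0,-0.043],"twist":0,"claw":255},{"linear":[0,0,-0.047],"twist":0,"claw":255},{"linear":[0,0,-0.049],"twist":0,"claw":255},{"linear":[0,0,-0.049],"twist":0,"claw":255}]'; python3 t.py
python3 -m creep '[{"linear":[0,0,-0.001],"twist":0,"claw":255},{"linear":[0,0,-0.001],"twist":0,"claw":255}]'; python3 t.py
python3 -m creep '[{"linear":[0,0,-0.001],"twist":0,"claw":255},{"linear":[0,0,-0.001],"twist":0,"claw":255}]'; python3 t.py
```

```text
time: 17.4
ee_pos: [0.5267, -0.2302, 0.0511]
tool_rot: [0.076, 0.997, 0.0, -0.0]
contact_force: [-0.0, -0.5, -2.0]
grip_width: 0.0579
t 17.4 tcp [ 0.5267 -0.2302  0.0511] jaw deg 81.31 tilt z [-0.  0. -1.] F [-0.  -0.5 -2. ] w 0.0579 j7 1.6305906372413328
time: 17.6
ee_pos: [0.5269, -0.2303, 0.0505]
tool_rot: [0.076, 0.997, -0.0, 0.0]
contact_force: [-0.7, -0.4, -0.5]
grip_width: 0.0582
t 17.6 tcp [ 0.5269 -0.2303  0.0505] jaw deg 81.31 tilt z [ 0. -0. -1.] F [-0.7 -0.4 -0.5] w 0.0582 j7 1.630214813495725
time: 17.8
ee_pos: [0.5268, -0.2303, 0.0494]
tool_rot: [0.076, 0.997, -0.0, 0.0]
contact_force: [-0.2, -0.3, -1.2]
grip_width: 0.0583
t 17.8 tcp [ 0.5268 -0.2303  0.0494] jaw deg 81.3 tilt z [ 0. -0. -1.] F [-0.2 -0.3 -1.2] w 0.0583 j7 1.6297429782994965
```

```bash

python3 -m creep '[{"linear":[0,0,-0.001],"twist":0,"claw":255},{"linear":[0,0,-0.001],"twist":0,"claw":255}]'; python3 t.py
```

```text
time: 18.0
ee_pos: [0.5268, -0.2303, 0.0493]
tool_rot: [0.076, 0.997, -0.0, 0.0]
contact_force: [-2.4, 1.2, 7.4]
grip_width: 0.0583
t 18.0 tcp [ 0.5268 -0.2303  0.0493] jaw deg 81.3 tilt z [-0. -0. -1.] F [-2.4  1.2  7.4] w 0.0583 j7 1.629382762229684
```

Contact at 0.0493, where 0.0494 was predicted. Releasing, rising and checking.

```bash
python3 -m creep '[{"linear":[0,0,0],"twist":0,"claw":100},{"linear":[0,0,0],"twist":0,"claw":40},{"linear":[0,0,0],"twist":0,"claw":0},{"linear":[0,0,0.001],"twist":0,"claw":0},{"linear":[0,0,0.002],"twist":0,"claw":0}]'; python3 t.py
python3 -m creep '[{"linear":[0,0,0.02],"twist":0,"claw":0},{"linear":[0,0,0.05],"twist":0,"claw":0},{"linear":[0,0,0.09],"twist":0,"claw":0},{"linear":[0,0,0.13],"twist":0,"claw":0},{"linear":[0,0,0.15],"twist":0,"claw":0},{"linear":[0,0,0.15],"twist":0,"claw":0},{"linear":[0,0,0.15],"twist":0,"claw":0}]'; python3 t.py
python3 - <<'E'
from n import *
p=shot('wrist','w10.png'); h=cv2.cvtColor(p['pixels'],cv2.COLOR_RGB2HSV); og=(h[...,0]<20)&(h[...,1]>180)
prof(p,(.062,.078),'wall'); prof(p,(.05,.07),'spacer',.1,og);prof(p,(.0535,.06),'brass',.04,~og); W=cloud(p);m=og&(np.hypot(W[...,0]-c[0],W[...,1]-c[1])<.07)&(W[...,2]>.055)
q=W[m]; A=np.c_[q[:,:2]-c,np.ones(len(q))]; print('plane',np.linalg.lstsq(A,q[:,2],rcond=None)[0])
E
```

```text
time: 18.5
ee_pos: [0.5267, -0.2302, 0.0502]
tool_rot: [0.076, 0.997, 0.0, -0.0]
contact_force: [-0.4, -0.1, 0.2]
grip_width: 0.0854
t 18.5 tcp [ 0.5267 -0.2302  0.0502] jaw deg 81.3 tilt z [-0.  0. -1.] F [-0.4 -0.1  0.2] w 0.0854 j7 1.6301901234028895
time: 19.2
ee_pos: [0.5267, -0.2303, 0.2004]
tool_rot: [0.076, 0.997, -0.0, 0.0]
contact_force: [-0.5, 0.3, -0.2]
grip_width: 0.0855
t 19.2 tcp [ 0.5267 -0.2303  0.2004] jaw deg 81.3 tilt z [ 0. -0. -1.] F [-0.5  0.3 -0.2] w 0.0855 j7 1.6868823705032916
wall 12076 z 0.064 X [-66.1 -66.1  65.7  66.7] Y [-41.3 -40.5  40.7  41.4] rect [0.4 0. ] [ 83.2 133.8] 89.9
spacer 7263 z 0.0631 X [-55.3 -55.2  53.9  54.7] Y [-31.4 -29.8  29.1  29.7] rect [-0.  -0.8] [ 61.6 110.7] 89.9
brass 1934 z 0.0554 X [-27.8 -27.6  27.7  28.1] Y [-17.1 -17.   10.7  10.8] rect [-2.8 -3.3] [62.1 27.8] 0.5
plane [-0.00255856  0.00432069  0.06345849]
```

View pics/w10.png

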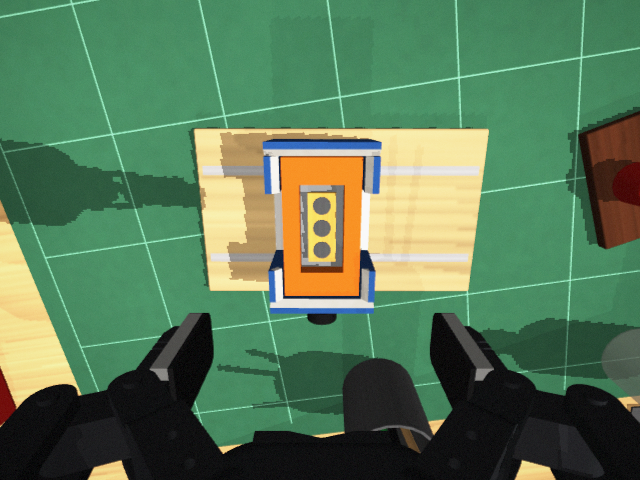

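Spacer is home: orange frame at (320,225), level within 5 mrad, centred, with its top at 0.0635. On to the presser.

```bash
python3 -m creep '[{"linear":[0.0,0.04,0],"twist":0,"claw":0},{"linear":[0.002,0.08,0],"twist":0.1,"claw":0},{"linear":[0.004,0.12,0],"twist":0.2,"claw":0},{"linear":[0.006,0.16,0],"twist":0.3,"claw":0},{"linear":[0.008,0.20,0],"twist":0.365,"claw":0},{"linear":[0.01,0.24,0],"twist":0.365,"claw":0},{"linear":[0.011,0.265,0],"twist":0.365,"claw":0},{"linear":[0.011,0.272,0],"twist":0.365,"claw":0},{"linear":[0.011,0.272,0],"twist":0.365,"claw":0},{"linear":[0.011,0.272,0],"twist":0.365,"claw":0}]'
python3 -m creep '[{"linear":[0,0,0],"twist":0,"claw":0},{"linear":[0,0,0],"twist":0,"claw":0}]'
python3 t.py
python3 - <<'E'
from n import *
p=shot('wrist','w11.png'); near(p,(.537,.043),(.008,.022)); r=near(p,(.537,.043),(.041,.06),.04); near(p,(.537,.043),(.025,.06),.04)
E
```

```text
time: 20.25
ee_pos: [0.5372, 0.0399, 0.1993]
tool_rot: [-0.106, 0.994, -0.0, -0.001]
contact_force: [0.3, 0.6, 0.8]
grip_width: 0.0855
time: 20.45
ee_pos: [0.5377, 0.04, 0.2001]
tool_rot: [-0.105, 0.994, -0.0, -0.0]
contact_force: [0.0, 0.1, -0.1]
grip_width: 0.0856
t 20.45 tcp [0.5377 0.04   0.2001] jaw deg 102.06 tilt z [-0.    -0.001 -1.   ] F [ 0.   0.1 -0.1] w 0.0856 j7 1.504515480667998
[538.6  42.7] [110.   60.1] 12.74 0.0132 6405
[538.5  42.7] [34.7 34.6] 13.32 0.0451 1421
[538.4  42.5] [35.1 34.9] 13.32 0.045 1561
```

View pics/w11.png

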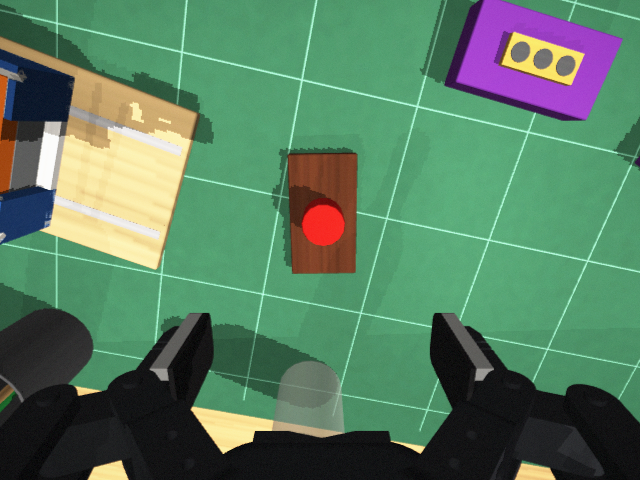

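The view shows the presser at (322,213) with its red knob up at (323,225), square to the jaws. Lowering.

```bash
python3 -m creep '[{"linear":[0.001,0.0012,-0.04],"twist":0.012,"claw":0},{"linear":[0.001,0.0012,-0.08],"twist":0.012,"claw":0},{"linear":[0.001,0.0012,-0.12],"twist":0.012,"claw":0},{"linear":[0.001,0.0012,-0.145],"twist":0.012,"claw":0},{"linear":[0.001,0.0012,-0.165],"twist":0.012,"claw":0},{"linear":[0.001,0.0012,-0.176],"twist":0.012,"claw":0},{"linear":[0.001,0.0012,-0.182],"twist":0.012,"claw":0},{"linear":[0.001,0.0012,-0.182],"twist":0.012,"claw":0},{"linear":[0.001,0.0012,-0.182],"twist":0.012,"claw":0}]'; python3 t.py
python3 -m creep '[{"linear":[0,0,0],"twist":0,"claw":60},{"linear":[0,0,0],"twist":0,"claw":110},{"linear":[0,0,0],"twist":0,"claw":150},{"linear":[0,0,0],"twist":0,"claw":255},{"linear":[0,0,0],"twist":0,"claw":255},{"linear":[0,0,0],"twist":0,"claw":255},{"linear":[0,0,0],"twist":0,"claw":255}]'; python3 t.py
```

```text
time: 21.4
ee_pos: [0.5396, 0.043, 0.0192]
tool_rot: [-0.112, 0.994, -0.0, 0.001]
contact_force: [0.2, 0.8, 0.2]
grip_width: 0.0855
t 21.4 tcp [0.5396 0.043  0.0192] jaw deg 102.89 tilt z [ 0.002  0.    -1.   ] F [0.2 0.8 0.2] w 0.0855 j7 1.3780828481203253
time: 22.1
ee_pos: [0.5393, 0.0427, 0.0192]
tool_rot: [-0.112, 0.994, -0.0, 0.001]
contact_force: [-0.3, -0.0, 5.1]
grip_width: 0.0345
t 22.1 tcp [0.5393 0.0427 0.0192] jaw deg 102.89 tilt z [ 0.001 -0.    -1.   ] F [-0.3 -0.   5.1] w 0.0345 j7 1.3778709147842048
```

```bash
python3 -m creep '[{"linear":[0,0,0.02],"twist":0,"claw":255},{"linear":[0,0,0.06],"twist":0,"claw":255},{"linear":[0,-0.01,0.10],"twist":0,"claw":255},{"linear":[-0.003,-0.04,0.13],"twist":-0.1,"claw":255},{"linear":[-0.006,-0.08,0.14],"twist":-0.2,"claw":255},{"linear":[-0.009,-0.12,0.14],"twist":-0.3,"claw":255},{"linear":[-0.0125,-0.16,0.14],"twist":-0.377,"claw":255},{"linear":[-0.0125,-0.20,0.14],"twist":-0.377,"claw":255},{"linear":[-0.0125,-0.24,0.14],"twist":-0.377,"claw":255},{"linear":[-0.0125,-0.265,0.13],"twist":-0.377,"claw":255}]'
python3 -m creep '[{"linear":[0,-0.008,-0.015],"twist":0,"claw":255},{"linear":[0,-0.008,-0.025],"twist":0,"claw":255},{"linear":[0,-0.008,-0.025],"twist":0,"claw":255},{"linear":[0,-0.008,-0.025],"twist":0,"claw":255},{"linear":[0,-0.008,-0.025],"twist":0,"claw":255},{"linear":[0,-0.008,-0.025],"twist":0,"claw":255}]'
python3 t.py
python3 - <<'E'
from n import *
p=shot('wrist','w12.png')
prof(p,(.062,.078),'wall'); prof(p,(.11,.125),'plate',.1); prof(p,(.14,.16),'knob',.03)
W=cloud(p); m=(np.hypot(W[...,0]-c[0],W[...,1]-c[1])<.07)&(W[...,2]>.112)&(W[...,2]<.124)
d=(W[...,:2]-c); X=(d@ex)*1000; Y=(d@ey)*1000
for b in range(-56,0,6):
    k=m&(X>=b)&(X<b+6)
    if k.sum()>10: print(b,k.sum(),Y[k].min().round(1),Y[k].max().round(1))
e=[X[m&(Y>=b)&(Y<b+5)].min().round(1) for b in range(-28,28,5)]; print(e)
q=W[m&(X<-25)]; print(np.linalg.lstsq(np.c_[q[:,:2]-c,np.ones(len(q))],q[:,2],rcond=None)[0])
E
```

```text
time: 23.1
ee_pos: [0.5261, -0.2265, 0.1492]
tool_rot: [0.078, 0.997, -0.001, 0.001]
contact_force: [1.0, 0.1, -3.4]
grip_width: 0.0343
time: 23.7
ee_pos: [0.527, -0.2291, 0.124]
tool_rot: [0.075, 0.997, -0.0, 0.001]
contact_force: [-0.5, 0.3, -2.1]
grip_width: 0.0344
t 23.7 tcp [ 0.527  -0.2291  0.124 ] jaw deg 81.41 tilt z [ 0.001 -0.    -1.   ] F [-0.5  0.3 -2.1] w 0.0344 j7 1.6499541354313594
wall 5131 z 0.0701 X [-66.4 -66.4 -33.2 -30.6] Y [-41.3 -41.   41.2  41.6] rect [-48.2   0.2] [83.5 36.5] 89.9
plate 19324 z 0.118 X [-56.3 -56.2  52.2  53.4] Y [-28.5 -27.9  30.3  30.9] rect [-1.   0.9] [ 60.5 111.1] 89.7
knob 9784 z 0.1498 X [-19.2 -18.9  13.8  15.1] Y [-29.  -27.8  27.7  28.9] rect [-1.6  1.9] [36.7 54.6] 21.9
-56 2345 -28.7 31.3
-50 2184 -28.9 31.4
-44 2121 -28.8 31.2
-38 2042 -28.9 31.2
-32 1983 -29.2 31.2
-26 1909 -28.8 31.1
-20 1698 -28.7 31.3
-14 1000 -28.8 31.1
-8 425 -28.8 31.2
-2 49 -28.6 30.7
[np.float64(-56.4), np.float64(-56.4), np.float64(-56.4), np.float64(-56.4), np.float64(-56.4), np.float64(-56.3), np.float64(-56.4), np.float64(-56.4), np.float64(-56.4), np.float64(-56.5), np.float64(-56.3), np.float64(-56.4)]
[ 0.01472489 -0.001333    0.11852034]
```

View pics/w12.png

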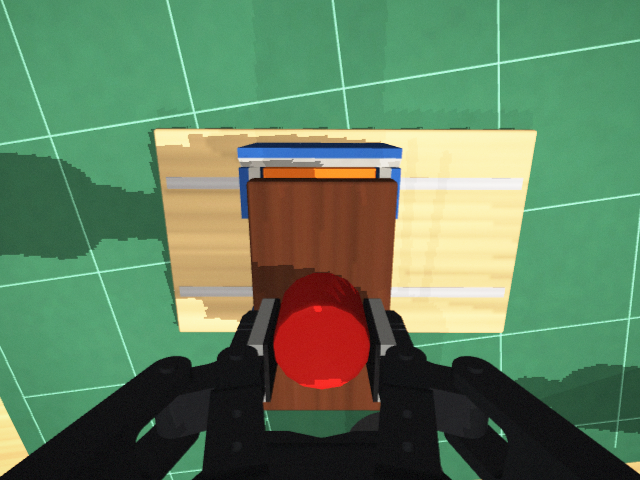

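The view shows the presser held by its knob at (322,330) and square with the nest, but off by -1.5 mm in x and +1.1 mm in y. I'll correct that and lower.

```bash
python3 -m creep '[{"linear":[0.0013,-0.0013,-0.003],"twist":0,"claw":255},{"linear":[0.0013,-0.0013,-0.01],"twist":0,"claw":255},{"linear":[0.0013,-0.0013,-0.017],"twist":0,"claw":255},{"linear":[0.0013,-0.0013,-0.024],"twist":0,"claw":255},{"linear":[0.0013,-0.0013,-0.031],"twist":0,"claw":255},{"linear":[0.0013,-0.0013,-0.036],"twist":0,"claw":255},{"linear":[0.0013,-0.0013,-0.039],"twist":0,"claw":255},{"linear":[0.0013,-0.0013,-0.041],"twist":0,"claw":255},{"linear":[0.0013,-0.0013,-0.041],"twist":0,"claw":255}]'; python3 t.py
python3 -m creep '[{"linear":[0,0,-0.001],"twist":0,"claw":255},{"linear":[0,0,-0.001],"twist":0,"claw":255}]'; python3 t.py
python3 -m creep '[{"linear":[0,0,-0.001],"twist":0,"claw":255},{"linear":[0,0,-0.001],"twist":0,"claw":255}]'; python3 t.py
```

```text
time: 24.65
ee_pos: [0.5275, -0.2313, 0.0821]
tool_rot: [0.076, 0.997, 0.0, -0.0]
contact_force: [0.3, -0.0, -2.8]
grip_width: 0.0342
t 24.65 tcp [ 0.5275 -0.2313  0.0821] jaw deg 81.31 tilt z [-0.  0. -1.] F [ 0.3 -0.  -2.8] w 0.0342 j7 1.6337599872161013
time: 24.85
ee_pos: [0.5277, -0.2314, 0.0815]
tool_rot: [0.076, 0.997, -0.0, 0.0]
contact_force: [0.9, 0.9, -2.4]
grip_width: 0.0343
t 24.85 tcp [ 0.5277 -0.2314  0.0815] jaw deg 81.31 tilt z [ 0. -0. -1.] F [ 0.9  0.9 -2.4] w 0.0343 j7 1.6333718713140404
time: 25.05
ee_pos: [0.5278, -0.2314, 0.0811]
tool_rot: [0.076, 0.997, -0.0, 0.0]
contact_force: [-2.4, 1.2, 3.6]
grip_width: 0.0342
t 25.05 tcp [ 0.5278 -0.2314  0.0811] jaw deg 81.31 tilt z [ 0. -0. -1.] F [-2.4  1.2  3.6] w 0.0342 j7 1.6328696957727613
```

Contact at 0.0811, where 0.0812 was predicted. Releasing, rising straight up and checking.

```bash
python3 -m creep '[{"linear":[0,0,0],"twist":0,"claw":140},{"linear":[0,0,0],"twist":0,"claw":100},{"linear":[0,0,0],"twist":0,"claw":40},{"linear":[0,0,0],"twist":0,"claw":0},{"linear":[0,0,0.001],"twist":0,"claw":0},{"linear":[0,0,0.002],"twist":0,"claw":0}]'; python3 t.py
python3 -m creep '[{"linear":[0,0,0.02],"twist":0,"claw":0},{"linear":[0,0,0.05],"twist":0,"claw":0},{"linear":[0,0,0.09],"twist":0,"claw":0},{"linear":[0,0,0.13],"twist":0,"claw":0},{"linear":[0,0,0.15],"twist":0,"claw":0},{"linear":[0,0,0.15],"twist":0,"claw":0},{"linear":[0,0,0.15],"twist":0,"claw":0}]'; python3 t.py
python3 - <<'E'
from n import *
p=shot('wrist','w13.png'); s=shot('side','s13.png'); 
prof(p,(.062,.078),'all',.1); h=cv2.cvtColor(p['pixels'],cv2.COLOR_RGB2HSV); br=(h[...,0]<15)|(h[...,0]>172); br&=(h[...,1]>100)
prof(p,(.066,.084),'plate',.07,br); prof(p,(.1,.115),'knob',.04)
W=cloud(p); d=W[...,:2]-c; m=br&(np.hypot(d[...,0],d[...,1])<.07)&(W[...,2]>.066)&(W[...,2]<.084)
q=W[m]; print(np.linalg.lstsq(np.c_[q[:,:2]-c,np.ones(len(q))],q[:,2],rcond=None)[0])
for n in ['bottle','brush_cup','paste_jar']: print(n,[(np.round(towW(s,np.array(r['centre'])),3).tolist(),round(r['score'],2)) for r in cams.spot_point(n,s)][:1])
E
```

```text
time: 25.65
ee_pos: [0.5275, -0.2313, 0.0823]
tool_rot: [0.076, 0.997, 0.0, -0.0]
contact_force: [-0.3, -0.4, -0.1]
grip_width: 0.0855
t 25.65 tcp [ 0.5275 -0.2313  0.0823] jaw deg 81.31 tilt z [-0.  0. -1.] F [-0.3 -0.4 -0.1] w 0.0855 j7 1.6338617746699002
time: 26.35
ee_pos: [0.5275, -0.2314, 0.2325]
tool_rot: [0.076, 0.997, -0.0, 0.0]
contact_force: [-0.2, -0.4, -1.0]
grip_width: 0.0851
t 26.35 tcp [ 0.5275 -0.2314  0.2325] jaw deg 81.3 tilt z [ 0. -0. -1.] F [-0.2 -0.4 -1. ] w 0.0851 j7 1.6909275391822765
all 11649 z 0.0746 X [-66.1 -65.4  65.3  66.4] Y [-41.2 -40.3  40.4  41.3] rect [0.6 0.1] [ 83.1 133.5] 89.9
plate 7488 z 0.0752 X [-55.2 -55.   52.8  53.7] Y [-30.7 -30.3  27.9  28.4] rect [-0.5 -1.1] [ 59.5 109.5] 90.0
knob 1755 z 0.107 X [-17.8 -17.5  15.4  16.3] Y [-18.5 -17.7  15.5  16.3] rect [-0.7 -0.8] [35.3 34.7] 70.8
[0.00097243 0.00048302 0.0751732 ]
bottle []
brush_cup [([0.722, -0.195, 0.01], 0.86)]
paste_jar [([0.569, 0.437, 0.001], 0.55)]
```

View pics/w13.png

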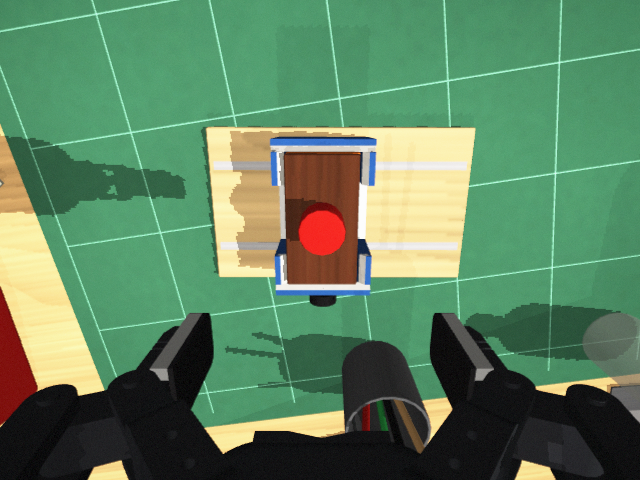

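View pics/s13.png

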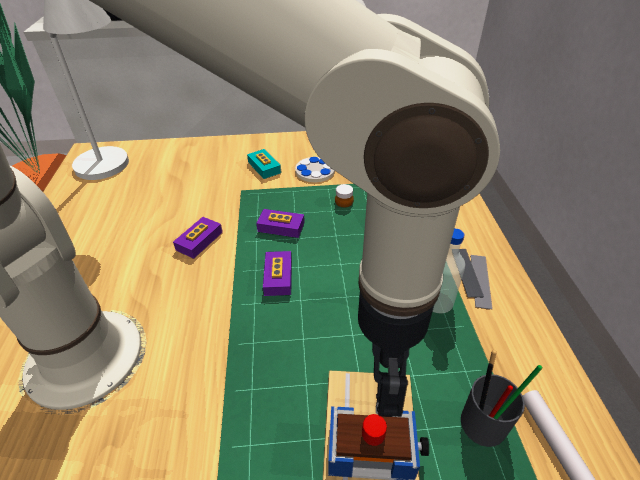

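The presser is home with its knob up at (322,232), level within 1 mrad and about 1 mm off the die's centre. The arm is clear. Handing in.

```bash
python3 t.py; python3 -c "from workcell import job_done; print(job_done())"
```

```text
t 26.6 tcp [ 0.5268 -0.231   0.2309] jaw deg 81.31 tilt z [-0.002  0.001 -1.   ] F [-0.6 -0.  -0. ] w 0.0854 j7 1.6909399212772884
the job is handed in; nothing more can be done
None
```

I loaded the jig in order: the grey die (brass up), then the orange spacer, then the presser with its knob up. I handed in at 26.6 s; the system reports no verdict.

**Finding the nest:** I located it by camera, centred at about (0.5275, -0.2287) and turned -8.7°. Each part touched down within 0.1 mm of the predicted height, at low force, before I released it.

**Last wrist-camera checks:**

| Part | Offset from nest centre | Level |
|---|---|---|
| Die | under 0.5 mm | no tilt fit; its height and outline looked flat |
| Spacer | under 1 mm | within about 5 mrad |
| Presser | about 1 mm | within about 1 mrad |

- **Heights:** top surfaces read 0.5–0.8 mm below nominal, and the wall tops about 2 mm. I put this down to camera calibration.
- **Robot:** the gripper was open and clear above the stack at hand-in.

**Bystanders:** the cup and jar were detected within about 6 mm of where they started. The network did not find the bottle in the last side picture because the arm partly hid it. What could be seen of it was standing in its place.

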